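# Set the bench lamp over the gilded bowl

### The arm

A 7-joint arm with a two-finger parallel gripper is mounted at the origin on the work surface. World frame = base frame: x ahead of the robot, y to its left, z up, the work surface at z = 0. Lengths are in mm, angles in rad, forces in N, time in s.
With the tool pointing down it reaches from about 425 to 975 mm from the base axis. Payload 16.7 kg.
Tool frame: the origin (TCP) lies on the centre line of the jaws, within the pads' length; the fingertips stand 22 mm ahead of it and the grasp point (between the pads) lies 3 mm ahead of it; z points along the fingers, y is the line along which they close (so a half turn about z gives the same grasp; the last joint's range is limited). The gripper opens to 85 mm and grips with 20 to 120 N. Pads are 22 mm wide; open, the fingers measure 114 mm over their backs; the gripper's body (76 mm by 85 mm) begins 54 mm behind the grasp point. The pads swing forward as they close: fully open they stand 13 mm farther back than shut.
Start: joints at [1.151, 0.426, 0.074, 1.606, -0.034, 1.111, -0.067], TCP at [180.533, -650.373, 253.302] pointing down, gripper open.
Joint ranges: [-2.85, 2.85], [-0.5, 2.14], [-1.23, 1.37], [0.21, 2.46], [-1.02, 4.16], [0.16, 2.05], [-2.73, 2.73]. Speed limits (rad/s): [1.89, 1.89, 2.39, 2.39, 3.01, 3.01, 3.01].

### API

Orientations are given as a rotation vector (axis times angle).
In Python, from plant import robot gives the robot as it stands.
- The arm moves only by the tool drive_effector, called by a JSON object that holds its "method" and its "body". Schema: {"type":"object","properties":{"motion":{"type":"object","properties":{"ticks":{"type":"array","items":{"type":"array","items":{"type":"number"},"minItems":5,"maxItems":5},"minItems":1,"maxItems":12}},"additionalProperties":false,"required":["ticks"]},"only":{"type":"string"},"quiet":{"type":"boolean"},"lines":{"type":"string"}},"required":["motion"],"additionalProperties":false}. motion is an object whose key "ticks" holds a list of rows, 1 to 12 of them, each of 5 numbers: dx, dy, dz in fractions of the full range, 1 being 1 m, then a turn about the tool's z in normalised numbers (1 is pi rad), then the finger opening in mm; each row shifts and turns the commanded pose from where the row before left it, along the tool's axes as they then stand; what a row does not reach is not made up. A row lasts 1/12 s, in which the tool goes at most 41.7 mm and 0.125 rad, less where a joint would pass 70% of its speed; a pose out of reach is approached as far as the arm can. The fingers move at their own pace and stop on an object; the grip force is fixed at half the most. Time passes only in rows, so rows that do not move let the fingers close. The tool returns the time, the measured TCP pose, the force, the opening and the grip force at its end. only (a regular expression) keeps the lines of the reply that match it, lines (a string "A,B") keeps lines A to B, and quiet returns only ok. Input that does not fit is refused with a message, and nothing moves.
- robot.get_state(): the state, without advancing time (a new reading comes with each control period).
- robot.snapshot(name): name is "scene" or "side" or "wrist"; returns a dict with "color" (420x560x3 uint8, red, green, blue), "camera_matrix" (3x3 intrinsics, pixels), "k1" (the pictures are not rectified: a ray, as slopes to the right and down, at radius r is drawn at 1 + k1 r^2 times it, then the intrinsics apply), "R" (3x3) and "t" (3): a world point X has camera coordinates R X + t. Camera axes: x right, y down, z forward; pixel columns grow to the right and rows downward; lengths in mm; the calibration is good to about 2 mm. A picture is of the moment at which its call begins. There is no depth.
- robot.close_job(): hands the job in; it is judged then, once.
The state is a dict: "clock": time; "joint_positions": joint angles; "qd": joint speeds; "effort": joint torques, N m; "ee_pos": TCP position; "eef_rot": TCP orientation; "force": force on the tool from outside, world axes, zero at the start; "moment": the same for the moment, N m; "grip_width": finger opening in mm; "grasp_force": force on a finger pad.
Only numpy, scipy, OpenCV 4.12 (cv2) and the standard library are available. Lean on these libraries where they do the work, as an engineer would, in place of code of your own. Each camera call takes 0.05 s, during which the arm holds its last target. There are 200 camera calls.

### The job

Bring the bench lamp over the gilded bowl: press the sprung thumb button on the lamp's slotted tube, slide the lamp's boom to the next hole towards the bowl and let the button pop fully up in it, so that the lamp hangs over the bowl. Then throw the switch lever on the lamp's foot fully over to the lamp side. Leave the bowl and everything else on the bench where they stand.

Things in the scene. Friction and masses are not known exactly. Their poses are not given: they have to be found in the camera images.
- lampstand: Fixed lamp stand; origin on the bench under the middle of its outer tube, z up. Square aluminium tube along y, 44 mm wide, 260 mm long, top at z = 180 mm, on two posts on a steel foot plate 10 mm thick (x = -180 to +60, y = -120 to +120 mm). In the tube's top: five square holes 24 mm long at y = -100, -50, 0, 50, 100 mm, joined by a 12 mm wide slot.
- boom (a joint): Position (m) of the inner steel boom along the stand's y, -0.102 to 0.102; 0 at the start (button in the middle hole), growing to the stand's +y, where its lamp end points. About 2 N of friction, plus up to 1 N while the button rubs under the tube's top. With the button up it has 2 mm of play either way in a hole and is locked.
- button (a joint): How far the thumb button is pressed (m): 0 fully up (popped in a hole), 0.008 fully down. Spring: 3 N when up, 7.8 N when fully down. Beyond 0.004 its shoulder is free of the hole; let go between holes it stays caught under the tube's top at about 0.004, and pops up by itself when the boom brings it to a hole.
- thumb (a point): Middle of the thumb button's flat floor, 196 mm above the bench when up; rides with the boom, sinks as it is pressed straight down. The button is a black saddle 28 mm wide, 44 mm long along the stand's y; its floor is 34 mm long between two end ridges, 8 mm high and 5 mm thick, so a finger on the floor can also push the boom either way.
- lamp (a point): Centre of the underside of the lamp shade, a dark steel shade 72 mm across and 34 mm high, fixed under the boom's end, 112 mm above the bench, 270 mm from the thumb button along the stand's +y.
- bowl: The gilded bowl, dark outside and gold within, 106 mm across, 60 mm high, standing loose on the bench; origin at the centre of its underside, z up. It stands under one of the two neighbouring positions of the lamp, about 50 mm to the stand's +y or -y of where the lamp hangs at the start. It must not be moved.
- jar: Closed glass jar, 52 mm across, 55 mm high, loose, standing under the other neighbouring position. Origin at the centre of its underside.
- switch (a joint): Switch lever angle in rad: 0 off (leaning to the stand's -y), 1.0 fully on (leaning to the stand's +y, the lamp side). Upright at 0.5. It stays where it is left; about 1 to 2 N at the tip moves it.
- switch_tip (a point): Centre of the lever's black ball tip (26 mm across), 60 mm from its pivot. The pivot is at the stand's x = -135, y = 0 mm, 32 mm above the bench, in a black block 35 mm high (50 mm along x, 70 along y). The tip swings in the stand's y-z plane from y = -29 to +29 mm, 85 mm above the bench at both ends, 92 mm when upright. Rod 10 mm thick.
- brush: Brush lying on the bench beyond the stand (its +x side). Bystander.
- tape: Paper tape roll, 72 mm across, 18 mm high, lying beside the stand's foot. Bystander.
- cup: Turned wooden cup, 72 mm across, 60 mm high, beside the stand's foot (its -y side). Bystander.
- spatula: Spatula lying on the bench beyond the bowl and jar (stand's +x side). Bystander.

How it is judged (in metres and radians):
On the way, in this order (a step that is already met when the one before it is completed fails the run):
1. the thumb button is pressed clear of its hole (value of joint button above 0.004 m), for 0.05 s.
2. the lamp hangs over the bowl and the button has popped up in the hole there (horizontal distance between lamp and bowl below 0.02 m and value of joint button below 0.0015 m), for 0.2 s.
3. the switch lever is thrown over to the lamp side (value of joint switch above 0.85 rad), for 0.2 s.
At the end, for the whole second after the job is handed in: The lamp's centre is within 20 mm (seen from above) of the bowl's centre, the button is fully up in that hole (within 1.5 mm), the boom is at rest, and the switch lever stands beyond 0.85 of its 1.0 rad (all of step 2 and value of joint switch above 0.85 rad and velocity of joint boom between -0.01 and 0.01 m/s); the robot touches nothing.
It fails at once if the bowl is moved more than 10 mm (distance of bowl from where it was at the start of the episode above 0.01 m).
It fails at once if another loose thing on the bench is moved more than 20 mm (distance of any of jar, brush, tape, cup, spatula from where it was at the start of the episode above 0.02 m).
It also fails if it takes over 40 s, if anything falls off the work surface, if the arm or the gripper's body presses on something with over 40 N, if the wrist force passes 120 N, or if a joint passes its speed limit or range.

## Working session

There is one attempt and no reset: what is moved stays moved. The work goes in short steps, Python scripts to look and compute and a tool call to move; the robot and the scene stay as the last step left them, time stands still between calls to the robot, and variables do not carry over. Pictures are saved under pics/ and viewed, at most 10 in all, crops included, and the job is handed in when it is done.

```bash
ls; mkdir -p pics
```

Run:
```python
from plant import robot
import cv2,pickle
d={}
for n in("scene","side"):
    s=robot.snapshot(n); d[n]=s
    cv2.imwrite(f"pics/{n}0.png",s["color"][:,:,::-1])
    print(n,s["camera_matrix"],s["k1"],s["R"],s["t"])
pickle.dump(d,open("s0.pkl","wb"))
s=robot.get_state();print(s["clock"],s["ee_pos"],s["eef_rot"],s["force"],s["grip_width"])
```

```text
pics
plant.py
scene [[390.15657472   0.         285.66154825]
 [  0.         390.15657472 213.33153758]
 [  0.           0.           1.        ]] -0.07055295907766271 [[-0.52471841  0.85118264  0.01259788]
 [ 0.5852518   0.37145086 -0.72076667]
 [-0.61818357 -0.37082661 -0.69306327]] [ 346.91683422 -255.45302905 1183.12242704]
side [[408.56111615   0.         284.32895142]
 [  0.         408.56111615 209.50338902]
 [  0.           0.           1.        ]] 0.017055610253454978 [[-0.88032455 -0.47436346  0.00282709]
 [-0.3606914   0.66547713 -0.65348443]
 [ 0.30810777 -0.5762981  -0.75693468]] [511.94552788 326.05373984 790.89842334]
0.1 [ 180.43788839 -650.09598654  252.69780352] [-3.11178020e+00 -4.23862800e-01  3.79143813e-04] [-0.09025096 -0.00064256 -0.40718377] 85.4850869725168
```

View pics/scene0.png

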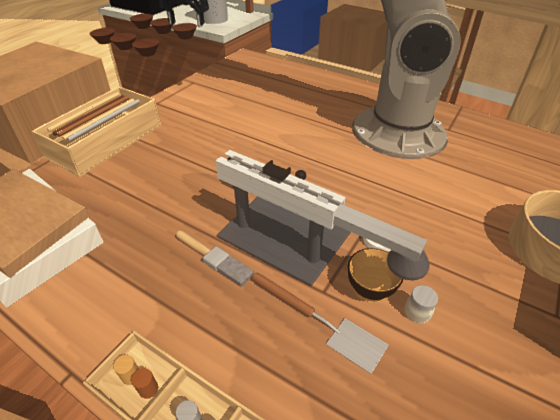

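View pics/side0.png

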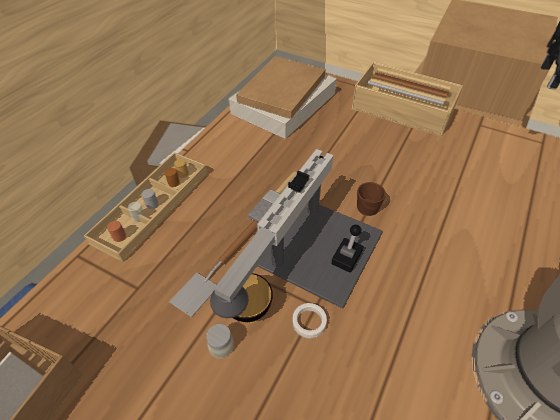

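Scene picture: thumb button at about (277,170), ball tip (300,175), bowl (376,272), lamp (409,262), jar (422,303). Side picture: thumb (298,181), tip (355,230), bowl (248,297), lamp (229,303), jar (220,341). I'll enlarge both to get exact pixels.

Run:
```python
import cv2,pickle
d=pickle.load(open("s0.pkl","rb"))
a=d["scene"]["color"][140:340,200:460,::-1];b=d["side"]["color"][140:360,170:400,::-1]
cv2.imwrite("pics/c1.png",cv2.resize(a,None,fx=3,fy=3,interpolation=cv2.INTER_CUBIC))
cv2.imwrite("pics/c2.png",cv2.resize(b,None,fx=2.7,fy=2.7,interpolation=cv2.INTER_CUBIC))
```

```text
(no output)
```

View pics/c1.png

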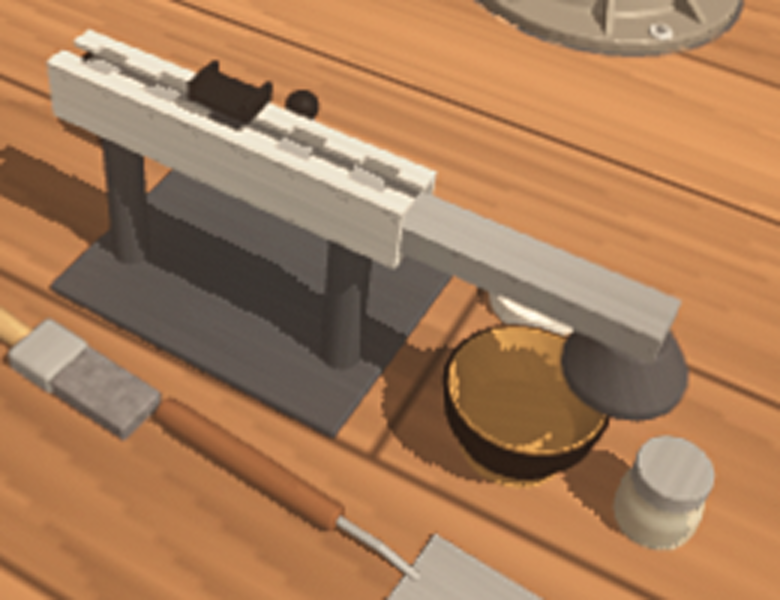

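View pics/c2.png

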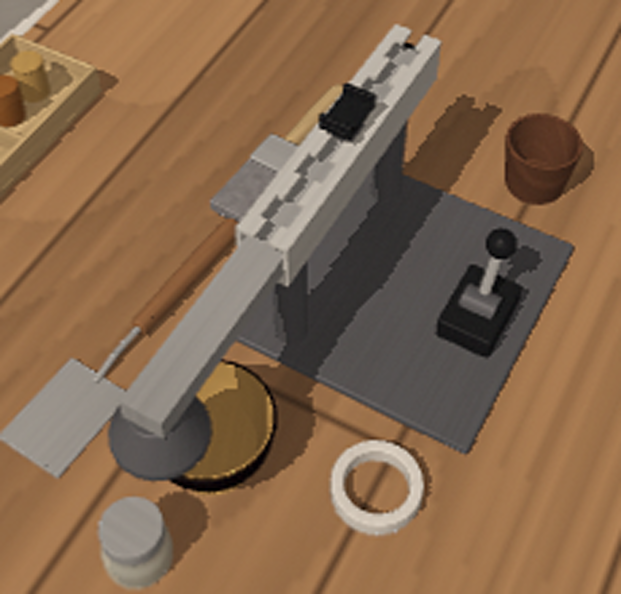

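Create h.py:
```python
import numpy as np,cv2
def proj(s,X):
    k=np.array([s["k1"],0,0,0,0.])
    return cv2.projectPoints(np.atleast_2d(X).astype(float),cv2.Rodrigues(np.array(s["R"]))[0],np.array(s["t"],float),np.array(s["camera_matrix"]),k)[0][:,0]
def ray(s,uv,z):
    k=np.array([s["k1"],0,0,0,0.])
    n=cv2.undistortPoints(np.array([[uv]],float),np.array(s["camera_matrix"]),k)[0,0]
    R=np.array(s["R"]);c=-R.T@s["t"];v=R.T@[n[0],n[1],1]
    return c+v*(z-c[2])/v[2]
def pose(p,X):
    c,s=np.cos(p[2]),np.sin(p[2]);X=np.atleast_2d(X)
    return np.c_[p[0]+c*X[:,0]-s*X[:,1],p[1]+s*X[:,0]+c*X[:,1],X[:,2]]
```

Run:
```python
from h import *
import pickle
from scipy.optimize import least_squares
d=pickle.load(open("s0.pkl","rb"))
A={"scene":[((404,212),(22,130,180)),((434,172),(-22,130,180)),((50,57),(22,-130,180)),((84,33),(-22,-130,180)),((335,431),(60,120,10)),((52,286),(60,-120,10)),((302,104),(-135,-29,85))],
"side":[((240,228),(22,130,180)),((290,252),(-22,130,180)),((400,27),(22,-130,180)),((438,42),(-22,-130,180)),((573,243),(-180,-120,10)),((465,448),(-180,120,10)),((501,243),(-135,-29,85))]}
def px(n,u): return np.array(u)/3+[200,140] if n=="scene" else np.array(u)/2.7+[170,140]
def res(p): return np.concatenate([(proj(d[n],pose(p,[x for _,x in A[n]]))-[px(n,u) for u,_ in A[n]]).ravel() for n in A])
best=min((least_squares(res,[500,-300,a],loss="soft_l1") for a in(-3,-1.5,0,1.5)),key=lambda r:r.cost)
p=best.x;print(p,res(p).reshape(-1,2).round(1).tolist())
np.save("p.npy",p)
inv=lambda X:(np.array([[np.cos(p[2]),np.sin(p[2])],[-np.sin(p[2]),np.cos(p[2])]])@(X[:2]-p[:2])).round(1)
print("bowl",inv(ray(d["scene"],px("scene",(527,389)),60)),"jar",inv(ray(d["scene"],px("scene",(676,470)),55)),inv(ray(d["side"],px("side",(132,528)),55)))
print("tip",inv(ray(d["scene"],px("scene",(302,104)),85)),inv(ray(d["side"],px("side",(501,243)),85)))
print("thumb/lamp/tip",pose(p,[(0,0,196),(0,270,112),(-135,-29,85),(-135,29,85)]).round(1))
```

```text
[ 5.86083157e+02 -6.70012386e+01 -1.89140310e-02] [[-0.4, -0.1], [1.2, -1.1], [-1.1, 0.9], [1.7, -1.9], [0.2, -0.3], [-0.9, -1.7], [-0.8, -0.2], [-2.3, 0.2], [-1.5, 0.0], [-2.6, -1.0], [0.4, -0.3], [0.4, 0.4], [0.8, 1.5], [-0.1, -0.1]]
bowl [  1.8 219.5] jar [  5.3 317.9] [ -1.3 315.8]
tip [-135.4  -27.1] [-135.4  -28.8]
thumb/lamp/tip [[586.1 -67.  196. ]
 [591.2 203.  112. ]
 [450.6 -93.4  85. ]
 [451.7 -35.5  85. ]]
```

Stand at (586, -67), yaw -0.019. The bowl is at stand y≈220, so the boom must go -50 mm. Turn the tool so that its x runs along the stand's y, and shut the fingers (22 mm along the floor).

The rows are not in the units I measure in: shifts go in shares of 1 m and turns go in shares of pi rad. I convert before sending: -0.1165 rad / 3.1416 = -0.0371.

{"method": "drive_effector", "body": {"motion": {"ticks": [[0,0,0,-0.0371,0],[0,0,0,-0.0371,0],[0,0,0,-0.0371,0],[0,0,0,-0.0371,0],[0,0,0,-0.0371,0],[0,0,0,-0.0371,0],[0,0,0,-0.0371,0],[0,0,0,-0.0371,0],[0,0,0,-0.0371,0],[0,0,0,-0.0371,0],[0,0,0,-0.0371,0],[0,0,0,0,0]]}}}

```text
clock: 1.1
ee_pos: [180.3, -650.2, 252.9]
eef_rot: [-2.235, -2.207, -0.001]
force: [-0.2, 0.0, -0.1]
grip_width: 0.1
grasp_force: 0.0
```

Add to h.py:
```python
def todo(st,target):
    R=cv2.Rodrigues(np.array(st["eef_rot"]))[0]
    return (R.T@(np.array(target)-st["ee_pos"])).round(1), np.arctan2(R[1,0],R[0,0]).round(4)
```

Run:
```python
from h import *
from plant import robot
st=robot.get_state();p=np.load("p.npy")
print(todo(st,pose(p,(0,0,245))[0]),st["joint_positions"],st["force"],st["grip_width"])
```

```text
(array([588.3, 398.4,   8.3]), np.float64(1.5582)) [ 1.33930779  0.43361588 -0.18332949  1.59339961  0.08487582  1.12314976
  1.12312412] [-0.23900569  0.0008714  -0.09037571] 0.14912541518709302
```

Converted, 24.5 mm / 1000 = 0.0245, 16.6 mm / 1000 = 0.0166.

{"method": "drive_effector", "body": {"motion": {"ticks": [[0.0245,0.0166,0,0,0],[0.0245,0.0166,0,0,0],[0.0245,0.0166,0,0,0],[0.0245,0.0166,0,0,0],[0.0245,0.0166,0,0,0],[0.0245,0.0166,0,0,0],[0.0245,0.0166,0,0,0],[0.0245,0.0166,0,0,0],[0.0245,0.0166,0,0,0],[0.0245,0.0166,0,0,0],[0.0245,0.0166,0,0,0],[0.0245,0.0166,0,0,0]]}}}

```text
clock: 2.1
ee_pos: [385.7, -358.8, 253.3]
eef_rot: [-2.247, -2.195, -0.0]
force: [1.0, 0.1, -0.1]
grip_width: -0.1
grasp_force: 0.0
```

{"method": "drive_effector", "body": {"motion": {"ticks": [[0.0245,0.0166,0,0,0],[0.0245,0.0166,0,0,0],[0.0245,0.0166,0,0,0],[0.0245,0.0166,0,0,0],[0.0245,0.0166,0,0,0],[0.0245,0.0166,0,0,0],[0.0245,0.0166,0,0,0],[0.0245,0.0166,0,0,0],[0.0245,0.0166,0,0,0],[0.0245,0.0166,0,0,0],[0.0245,0.0166,0,0,0],[0,0,0,0,0]]}}}

```text
clock: 3.1
ee_pos: [575.1, -88.3, 253.3]
eef_rot: [-2.24, -2.201, -0.004]
force: [-0.9, 1.8, -0.3]
grip_width: -0.1
grasp_force: 0.0
```

Run:
```python
from h import *
from plant import robot
st=robot.get_state();p=np.load("p.npy")
print(todo(st,pose(p,(0,0,245))[0]),st["joint_positions"],st["force"],st["grip_width"])
for n in("side","wrist"):
    s=robot.snapshot(n); c=s["color"][:,:,::-1]
    if n=="side": c=cv2.resize(c[120:320,220:440],None,fx=2,fy=2)
    cv2.imwrite(f"pics/{n}1.png",c)
```

```text
(array([21.4, 10.6,  8.4]), np.float64(1.5536)) [ 0.4786564   0.32025526 -0.53357941  1.79291588  0.1799117   1.07611512
 -0.13554919] [-0.92705378  1.76195583 -0.2551166 ] -0.10619973061552322
```

View pics/wrist1.png

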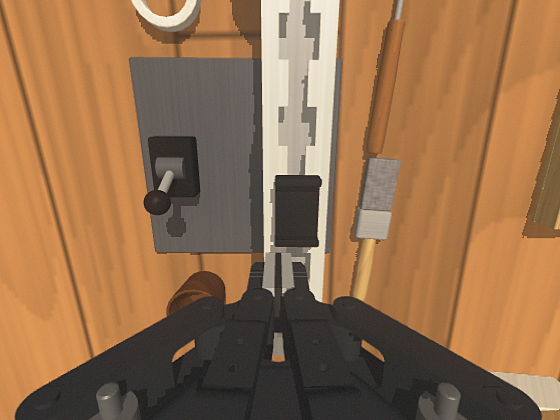

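Wrist view: saddle's ridges at about (298,181) and (297,242), ball tip (157,202), closed fingers in frame at bottom. Check the stand pose against it.

Run:
```python
from h import *
from plant import robot
s=robot.snapshot("wrist");p=np.load("p.npy");st=robot.get_state()
for u,z in (((298,180),204),((297,243),204),((157,202),85),((263,120),180),((334,120),180)): print(ray(s,u,z).round(1))
print(proj(s,pose(p,[(0,-19.5,204),(0,19.5,204),(0,0,196),(-135,-29,85)])).round(0).tolist())
print(todo(st,pose(p,(0,0,245))[0]))
```

```text
[585.3 -50.4 204. ]
[584.7 -90.9 204. ]
[448.4 -94.7  85. ]
[564.5 -16.3 180. ]
[609.5 -17.2 180. ]
[[299.0, 237.0], [300.0, 175.0], [298.0, 203.0], [159.0, 201.0]]
(array([27.4, 13. ,  7.9]), np.float64(1.5497))
```

View pics/side1.png

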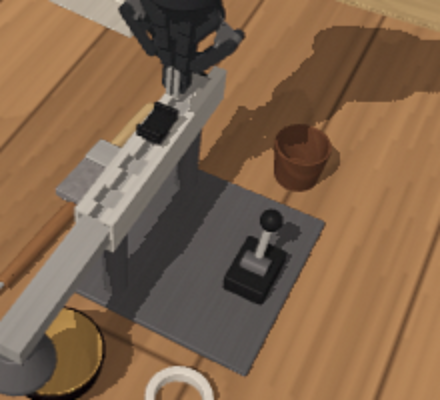

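Both estimates agree within about 3 mm. I'll aim between them at (585.5, -69.5).

Converted, 9 mm / 1000 = 0.009, 8 mm / 1000 = 0.008.

{"method": "drive_effector", "body": {"motion": {"ticks": [[0.008,0.004,0,0,0],[0.008,0.004,0,0,0],[0.009,0.004,0,0,0],[0,0,0,0,0],[0,0,0,0,0]]}}}

```text
clock: 3.67
ee_pos: [585.3, -68.6, 253.3]
eef_rot: [-2.241, -2.202, -0.0]
force: [-0.4, 0.3, 0.1]
grip_width: 0.1
grasp_force: 0.0
```

Run:
```python
from h import *
from plant import robot
print(todo(robot.get_state(),(585.5,-69.5,218)),robot.get_state()["force"])
```

```text
(array([-0.9,  0.2, 35.3]), np.float64(1.5531)) [-0.41035111  0.30665771  0.07795382]
```

Converted, 12 mm / 1000 = 0.012, 10 mm / 1000 = 0.01.

{"method": "drive_effector", "body": {"motion": {"ticks": [[-0.001,0,0.012,0,0],[0,0,0.01,0,0],[0,0,0.008,0,0],[0,0,0.002,0,0],[0,0,0,0,0],[0,0,0,0,0]]}}}

```text
clock: 4.17
ee_pos: [585.1, -70.3, 221.2]
eef_rot: [-2.242, -2.2, 0.0]
force: [0.6, -0.0, 0.6]
grip_width: -0.0
grasp_force: 0.0
```

{"method": "drive_effector", "body": {"motion": {"ticks": [[0,0,0.003,0,0],[0,0,0,0,0],[0,0,0,0,0]]}}}

```text
clock: 4.42
ee_pos: [585.2, -70.3, 218.4]
eef_rot: [2.242, 2.201, 0.0]
force: [1.5, -0.4, 0.7]
grip_width: -0.1
grasp_force: 0.0
```

Converted, 2 mm / 1000 = 0.002.

{"method": "drive_effector", "body": {"motion": {"ticks": [[0,0,0.002,0,0],[0,0,0,0,0],[0,0,0,0,0]]}}}

```text
clock: 4.67
ee_pos: [585.3, -70.3, 216.6]
eef_rot: [2.242, 2.2, 0.0]
force: [-0.5, -0.8, 3.0]
grip_width: -0.4
grasp_force: 1.8
```

{"method": "drive_effector", "body": {"motion": {"ticks": [[0,0,0.002,0,0],[0,0,0,0,0],[0,0,0,0,0]]}}}

```text
clock: 4.92
ee_pos: [585.3, -70.3, 214.5]
eef_rot: [2.242, 2.201, 0.0]
force: [0.1, -0.1, 5.4]
grip_width: -0.5
grasp_force: 2.4
```

Converted, 2.5 mm / 1000 = 0.0025.

{"method": "drive_effector", "body": {"motion": {"ticks": [[0,0,0.0025,0,0],[0,0,0,0,0],[0,0,0,0,0]]}}}

```text
clock: 5.17
ee_pos: [585.4, -70.3, 212.0]
eef_rot: [2.242, 2.201, 0.001]
force: [-1.0, -0.3, 6.6]
grip_width: 0.0
grasp_force: 3.1
```

{"method": "drive_effector", "body": {"motion": {"ticks": [[-0.004,0,0,0,0],[-0.004,0,0,0,0],[-0.004,0,0,0,0],[-0.004,0,0,0,0],[0,0,0,0,0]]}}}

```text
clock: 5.58
ee_pos: [585.0, -86.9, 212.1]
eef_rot: [2.242, 2.2, 0.0]
force: [-0.7, -1.4, 5.8]
grip_width: -0.1
grasp_force: 3.1
```

{"method": "drive_effector", "body": {"motion": {"ticks": [[-0.004,0,0,0,0],[-0.004,0,0,0,0],[-0.004,0,0,0,0],[-0.004,0,0,0,0]]}}}

```text
clock: 5.92
ee_pos: [584.7, -102.1, 212.1]
eef_rot: [-2.242, -2.201, -0.001]
force: [-0.1, 0.8, 5.9]
grip_width: -0.0
grasp_force: 3.1
```

Run:
```python
from h import *
from plant import robot
a=robot.snapshot("side")["color"][100:330,180:410,::-1]
cv2.imwrite("pics/side2.png",cv2.resize(a,None,fx=2.5,fy=2.5))
```

```text
(no output)
```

View pics/side2.png

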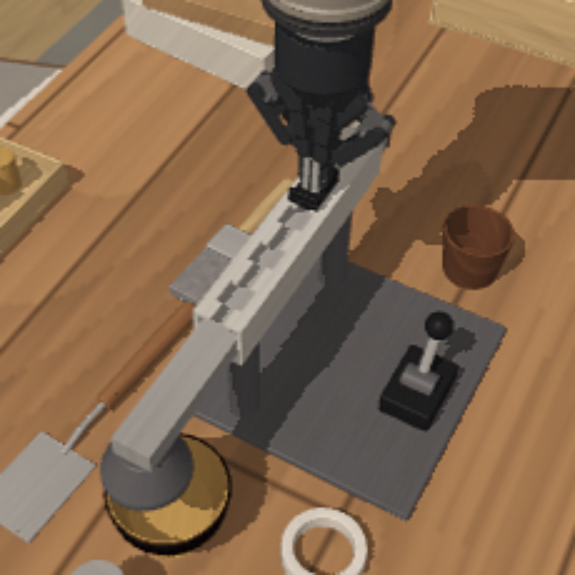

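The boom follows the finger (lamp now about half over the bowl at (147,475)); the ridge stays in contact. Ease up so the button sits caught under the tube, then push on until it pops.

Converted, -4 mm / 1000 = -0.004, -3.3 mm / 1000 = -0.0033.

{"method": "drive_effector", "body": {"motion": {"ticks": [[0,0,-0.003,0,0],[0,0,-0.0033,0,0],[0,0,0,0,0],[-0.004,0,0,0,0],[-0.004,0,0,0,0],[-0.004,0,0,0,0],[0,0,0,0,0]]}}}

```text
clock: 6.55
ee_pos: [584.3, -115.1, 218.0]
eef_rot: [-2.243, -2.2, 0.0]
force: [-0.7, 1.4, 1.3]
grip_width: 0.1
grasp_force: 0.3
```

{"method": "drive_effector", "body": {"motion": {"ticks": [[-0.003,0,0,0,0],[-0.003,0,0,0,0],[0,0,0,0,0],[0,0,0,0,0]]}}}

```text
clock: 6.88
ee_pos: [584.2, -120.8, 218.1]
eef_rot: [2.242, 2.2, -0.001]
force: [-0.6, 0.4, 0.0]
grip_width: 0.0
grasp_force: 0.2
```

{"method": "drive_effector", "body": {"motion": {"ticks": [[-0.0015,0,0,0,0],[0,0,0,0,0],[0,0,0,0,0]]}}}

```text
clock: 7.13
ee_pos: [584.2, -121.9, 218.2]
eef_rot: [2.242, 2.201, -0.0]
force: [-1.4, -0.4, -0.4]
grip_width: 0.3
grasp_force: 0.0
```

Converted, -1.5 mm / 1000 = -0.0015.

{"method": "drive_effector", "body": {"motion": {"ticks": [[-0.0015,0,0,0,0],[0,0,0,0,0],[0,0,0,0,0]]}}}

```text
clock: 7.38
ee_pos: [584.2, -123.7, 218.2]
eef_rot: [2.242, 2.2, -0.0]
force: [0.2, -0.1, 0.4]
grip_width: 0.3
grasp_force: 0.4
```

{"method": "drive_effector", "body": {"motion": {"ticks": [[-0.0015,0,0,0,0],[0,0,0,0,0],[0,0,0,0,0]]}}}

```text
clock: 7.63
ee_pos: [584.2, -125.0, 218.2]
eef_rot: [2.242, 2.2, -0.0]
force: [-0.5, -0.6, 1.8]
grip_width: -0.2
grasp_force: 0.6
```

{"method": "drive_effector", "body": {"motion": {"ticks": [[-0.0015,0,0,0,0],[0,0,0,0,0],[0,0,0,0,0]]}}}

```text
clock: 7.88
ee_pos: [584.2, -126.4, 218.2]
eef_rot: [2.242, 2.2, 0.0]
force: [0.1, 0.5, 1.8]
grip_width: -0.1
grasp_force: 1.2
```

Converted, -1 mm / 1000 = -0.001.

{"method": "drive_effector", "body": {"motion": {"ticks": [[-0.001,0,-0.001,0,0],[0,0,0,0,0],[0,0,0,0,0]]}}}

```text
clock: 8.13
ee_pos: [584.0, -126.5, 218.9]
eef_rot: [-2.241, -2.201, -0.0]
force: [0.7, 4.6, -2.1]
grip_width: 0.4
grasp_force: 2.7
```

{"method": "drive_effector", "body": {"motion": {"ticks": [[-0.001,0,0,0,0],[0,0,0,0,0],[0,0,0,0,0]]}}}

```text
clock: 8.38
ee_pos: [584.0, -126.8, 218.9]
eef_rot: [-2.239, -2.201, -0.001]
force: [-0.0, 8.4, -3.5]
grip_width: -0.4
grasp_force: 4.4
```

Locked against the end of the hole (y force rises to 8 N), so the button has popped. Back off, rise, check by camera.

Converted, -30 mm / 1000 = -0.03, -25 mm / 1000 = -0.025.

{"method": "drive_effector", "body": {"motion": {"ticks": [[0.002,0,0,0,0],[0.003,0,0,0,0],[0.002,0,0,0,0],[0,0,-0.015,0,0],[0,0,-0.02,0,0],[0,-0.02,-0.005,0,0],[0,-0.03,0,0,0],[0,-0.03,0,0,0],[0,-0.03,0,0,0],[-0.008,-0.025,0,0,0],[0,0,0,0,0],[0,0,0,0,0]]}}}

```text
clock: 9.38
ee_pos: [448.3, -127.6, 259.7]
eef_rot: [2.243, 2.198, -0.001]
force: [0.9, 0.4, 0.5]
grip_width: -0.3
grasp_force: 0.0
```

Run:
```python
from h import *
from plant import robot
import pickle
p=np.load("p.npy");d=pickle.load(open("s0.pkl","rb"))
st=robot.get_state()
print("cup",ray(d["side"],(542/2.7+170,143/2.7+140),60).round(0))
print(todo(st,(449.5,-136,100)))
s=robot.snapshot("side");a=s["color"][100:330,180:410,::-1]
cv2.imwrite("pics/side3.png",cv2.resize(a,None,fx=2.5,fy=2.5))
print(proj(s,pose(p,[(0,220,112),(0,-50,196)])))
cv2.imwrite("pics/wr3.png",robot.snapshot("wrist")["color"][:,:,::-1])
```

```text
cup [ 465. -241.   60.]
(array([ -8.2,   1.2, 159.7]), np.float64(1.5506))
[[243.48517362 281.96615542]
 [308.60551736 167.75882336]]
```

View pics/side3.png

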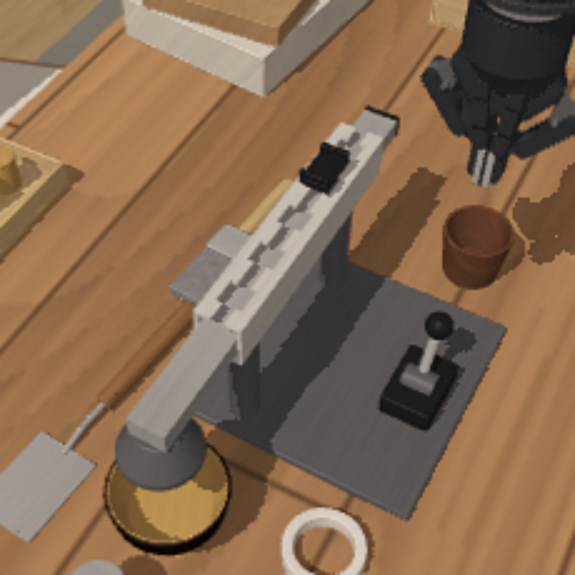

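View pics/wr3.png

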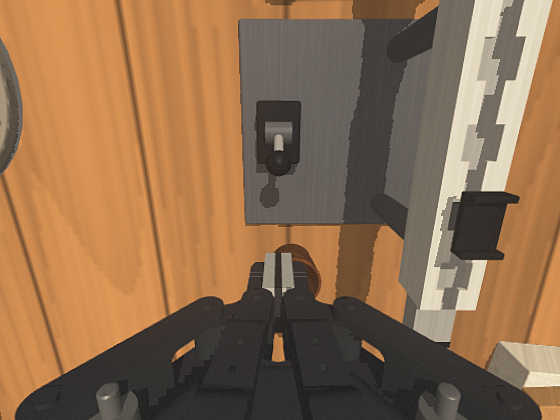

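Side view: button at (326,167) in the next hole (expected there), lamp over the bowl, nothing else moved. Wrist view: ball tip at (279,163), in line with the fingers. Go down behind the lever.

Converted, 30 mm / 1000 = 0.03, 20 mm / 1000 = 0.02.

{"method": "drive_effector", "body": {"motion": {"ticks": [[-0.008,0.001,0.02,0,0],[0,0,0.03,0,0],[0,0,0.03,0,0],[0,0,0.03,0,0],[0,0,0.03,0,0],[0,0,0.02,0,0],[0,0,0,0,0],[0,0,0,0,0]]}}}

```text
clock: 10.15
ee_pos: [450.3, -134.1, 98.6]
eef_rot: [-2.239, -2.2, 0.0]
force: [-0.2, -0.2, -0.0]
grip_width: -0.1
grasp_force: 0.0
```

{"method": "drive_effector", "body": {"motion": {"ticks": [[0.006,0,0,0,0],[0.006,0,0,0,0],[0.006,0,0,0,0],[0.006,0,0,0,0],[0.006,0,0,0,0],[0.006,0,0,0,0],[0.006,0,0,0,0],[0.006,0,0,0,0],[0,0,0,0,0]]}}}

```text
clock: 10.9
ee_pos: [450.9, -85.4, 99.2]
eef_rot: [-2.24, -2.202, -0.001]
force: [0.6, -0.3, 0.4]
grip_width: 0.3
grasp_force: 0.0
```

{"method": "drive_effector", "body": {"motion": {"ticks": [[0.006,0,0,0,0],[0.006,0,0,0,0],[0.006,0,0,0,0],[0.003,0,0,0,0],[0,0,0,0,0],[0,0,0,0,0]]}}}

```text
clock: 11.4
ee_pos: [451.2, -65.6, 99.1]
eef_rot: [-2.241, -2.201, -0.0]
force: [0.5, -0.3, -0.5]
grip_width: 0.1
grasp_force: 0.0
```

Converted, 2 mm / 1000 = 0.002.

{"method": "drive_effector", "body": {"motion": {"ticks": [[0.002,0,0,0,0],[0.002,0,0,0,0],[0,0,0,0,0],[0,0,0,0,0]]}}}

```text
clock: 11.73
ee_pos: [451.3, -61.7, 99.1]
eef_rot: [-2.242, -2.201, -0.0]
force: [-0.0, 0.4, -0.3]
grip_width: 0.1
grasp_force: 0.0
```

{"method": "drive_effector", "body": {"motion": {"ticks": [[0.0015,0,0,0,0],[0,0,0,0,0],[0,0,0,0,0]]}}}

```text
clock: 11.98
ee_pos: [451.3, -60.4, 99.1]
eef_rot: [2.242, 2.201, -0.0]
force: [-0.8, -1.9, -1.1]
grip_width: 0.0
grasp_force: 0.6
```

{"method": "drive_effector", "body": {"motion": {"ticks": [[0.0015,0,0,0,0],[0,0,0,0,0],[0,0,0,0,0]]}}}

```text
clock: 12.23
ee_pos: [451.3, -59.9, 99.1]
eef_rot: [2.243, 2.199, -0.001]
force: [1.3, -8.7, -1.1]
grip_width: 0.1
grasp_force: 4.8
```

Lever is at its stop (force jumps to 8.7 N where expected). Back off and rise.

Converted, -35 mm / 1000 = -0.035, -30 mm / 1000 = -0.03.

{"method": "drive_effector", "body": {"motion": {"ticks": [[-0.005,0,0,0,0],[-0.015,0,0,0,0],[-0.015,0,0,0,0],[0,0,-0.025,0,0],[0,0,-0.035,0,0],[0,0,-0.035,0,0],[0,0,-0.035,0,0],[0,0,-0.02,0,0],[-0.03,0,0,0,0],[-0.03,0,0,0,0],[0,0,0,0,0],[0,0,0,0,0]]}}}

```text
clock: 13.23
ee_pos: [449.3, -155.1, 249.1]
eef_rot: [-2.245, -2.198, -0.0]
force: [-0.1, 0.7, -1.3]
grip_width: -0.2
grasp_force: 0.0
```

Run:
```python
from h import *
from plant import robot
p=np.load("p.npy")
s=robot.snapshot("side");a=s["color"][100:360,180:410,::-1]
print(s["t"][:1],proj(s,pose(p,[(-135,29,85),(-135,-29,85),(0,-50,196),(0,-50,192)])).round(1).tolist())
cv2.imwrite("pics/side4.png",cv2.resize(a,None,fx=2.3,fy=2.3))
```

```text
[511.94552788] [[344.9, 248.3], [355.4, 229.9], [308.6, 167.8], [308.5, 169.1]]
```

View pics/side4.png

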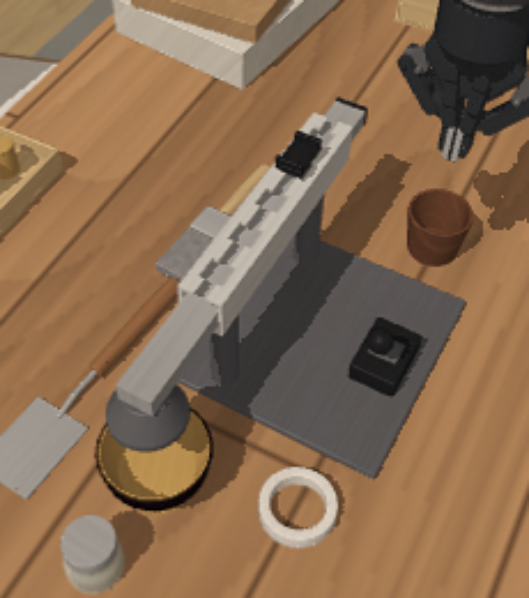

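The ball tip is at (345.7,248.3), which matches the predicted fully-on pixel (344.9,248.3). The button is in its hole, the lamp is over the bowl and the bystanders have not moved. Handing in.

```bash
python3 -c "
from plant import robot
print(robot.close_job())"
```

```text
the job is handed in; nothing more can be done
None
```

The job is handed in, with no verdict returned: the lamp hangs over the bowl with the button popped up in the next hole, the switch lever is fully on, and in the last picture nothing else had visibly moved.

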